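# Lock the depth stop of the punch press

## Task

Lock the depth stop of the bench punch press. Put the open-ended spanner flat on the top plate round the lower nut (the stop nut), with its handle just short of a guide post so that the post will stop it from following round clockwise, and let go; then turn the upper nut (the jam nut) clockwise as seen from above until it is hard up against the stop nut and the braced spanner takes the pull, firmly (about 1 N m), the stop nut turning less than a twelfth of a turn from its setting. Finally take the spanner off, lay it flat on the worktop clear of the press, and leave everything else where it is.

Things in the scene. Friction and masses are not known exactly. Their poses are not given: they have to be found in the camera images.
- press: grey die set, fixed: base plate 226 (x) x 156 x 22 mm, top plate 214 (x) x 140 mm whose upper face is 100 mm over the worktop, M20 spindle in the middle, a guide post near its front end and one near its back end. Origin: centre of its underside; x points away from the robot. Only the two nuts move. A tall microscope stands close on its left (+y), stage level with z = 0.19
- spindle (a point): point on the spindle axis at the top plate's upper face (z up); the spindle, 20 mm thick, ends 58 mm above it
- post_front: bright steel guide post nearest the robot, 18 mm diameter, sticking out 42 mm above the top plate, at press x = -94, y = 0 mm. Origin on its axis, 72 mm below the top plate's face
- post_back: the same guide post at the other end, press x = +94, y = 0 mm
- stop_nut_mid (a point): middle of the lower hexagon nut, 30 mm across flats (34.6 over corners), 20 mm tall, standing on the top plate round the spindle. Its x axis points to a corner, so flats face 30, 90, 150 ... degrees from x. Turns stiffly (0.2 N m), so a spanner that is a few degrees out turns it or binds. One of the 6 ways to fit the spanner leaves the handle 2 to 10 degrees short of post_front
- stop_nut (a joint): turn of the stop nut in rad, clockwise from above positive; its setting is near 0 (within 0.06)
- jam_nut_mid (a point): middle of the upper hexagon nut, same size (30 mm across flats, 20 mm tall), directly above the stop nut; x axis to a corner. Runs easily (0.06 N m) until it beds on the stop nut; from then on it drags the stop nut along, and only a stop nut held by the braced spanner lets the torque rise. Spindle end 17 mm above its top
- jam_nut (a joint): turn of the jam nut relative to the stop nut in rad, clockwise from above positive; 0 when it beds, starts 0.9 to 1.7 rad short (negative)
- spanner: plain steel open-ended spanner, 182 mm long, 10 mm thick, about 0.2 kg. Origin under its grip point; x along the handle towards the jaw, which opens at that end, straight in line with the handle; z up
- spanner_grip (a point): grip point on the handle, half-way up its thickness (5 mm); the handle there is 20 mm wide; it ends 47 mm behind and the jaw centre is 115 mm ahead (+x)
- spanner_jaw (a point): centre of the jaw: 31.5 mm between the prongs, which have rounded tips 19 mm ahead of this point; throat 17.5 mm behind it; head 61 mm wide. Half-way up the thickness. Seated on a nut it lies on the nut's axis; 40 mm further back along the handle the jaw is clear of the nut and the head still clear of the post
- beaker: small clear plastic beaker, 45 mm wide, 57 mm tall, loose, behind the press; leave it
- amber_bottle: brown bottle with red cap, 52 mm wide, 114 mm tall, loose, behind the press; leave it
- objective_can: white screw-lid can, 36 mm wide, 57 mm tall, loose, behind and right of the press; leave it
- petri: round flat dish, 58 mm wide, 14 mm tall, loose, to the left of the press; leave it

How it is judged (in metres and radians):
On the way, in this order (a step that is already met when the one before it is completed fails the run):
1. the spanner is on the stop nut, lying on the top plate, and let go (distance between spanner_jaw and stop_nut_mid below 0.01 m and contact force between the fingers and spanner below 0.1 N), for 0.2 s.
2. the jam nut is hard on the stop nut, with the spanner on the stop nut, not touched by the fingers, pressing on a guide post (all of step 1 and value of joint jam_nut above -0.05 rad and (contact force between spanner and post_front above 6 N or contact force between spanner and post_back above 6 N)), for 0.1 s.
At the end, for the whole second after the job is handed in: The jam nut is still bedded on the stop nut (within 0.06 rad), the stop nut is within 0.58 rad of zero, and the spanner lies flat on the worktop (grip point under 12 mm high, tilted less than 0.1 rad), at rest, not touching the press (value of joint jam_nut above -0.06 rad and value of joint stop_nut between -0.58 and 0.58 rad and height (world z) of spanner_grip below 0.012 m and angle between spanner_grip's own z axis and vertical below 0.1 rad and contact force between spanner and press below 0.1 N and linear speed of spanner below 0.02 m/s).
It fails at once if the stop nut loses its setting (turned more than 0.58 rad from zero) (value of joint stop_nut above 0.58 rad or value of joint stop_nut below -0.58 rad).
It fails at once if a bystander is pushed more than 4 cm (distance of any of beaker, amber_bottle, objective_can, petri from where it was at the start of the episode above 0.04 m).
It also fails if it takes over 72 s, if anything falls off the work surface, if the arm or the gripper's body presses on something with over 40 N, if the wrist force passes 120 N, or if a joint passes its speed limit or range.

## Robot

A 6-joint arm with a two-finger parallel gripper is mounted at the origin on a cart in front of the work surface, level with it; the furniture and walls round the work are solid. World frame = base frame: x ahead of the robot, y to its left, z up, the work surface at z = 0. Lengths are in mm, angles in rad, forces in N, time in s.
With the tool pointing down it reaches from about 300 to 775 mm from the base axis. Payload 14.6 kg.
Tool frame: the origin (TCP) lies at the very end of the fingers, on their centre line; the grasp point (between the pads) lies 19 mm behind it (manip.grip_point_offset is the distance from the TCP to the grasp point, in mm); z points along the fingers, y is the line along which they close (so a half turn about z gives the same grasp; the last joint's range is limited). The gripper opens to 94 mm and grips with 3 to 60 N. Pads are 16 mm wide; open, the fingers measure 119 mm over their backs; the gripper's body (75 mm by 177 mm) begins 78 mm behind the grasp point.
Start: joints at [1.188, 0.3, 1.521, -0, 1.321, -0.067], TCP at [170.815, 522.792, 205.446] pointing down, gripper open.
Joint ranges: [-3.03, 3.03], [-0.79, 2.21], [0.23, 2.52], [-1.04, 4.18], [0, 3.07], [-2.55, 2.55]. Speed limits (rad/s): [2.22, 2.22, 2.57, 3.14, 3.14, 3.14].

## Interface

Orientations are given as [roll, pitch, yaw] about the fixed x, y, z axes, in that order (R = Rz(yaw) Ry(pitch) Rx(roll)).
In Python, from cell import telemetry, eyes, manip gives the robot as it stands.
- The arm moves only by the tool play_rows, never from a script. Its arguments are lists of equal length, an entry for each row: "translation": the shift along the world's x, y, z in m, a list of three; "yaw": the turn about the world's z in rad. A call has 1 to 12 rows; each row is the pose to reach, as a shift and turn from the pose commanded when the call began; what a row does not reach only later rows make up. A row lasts 1/8 s, in which the tool goes at most 62.5 mm and 10.7 degrees, less where a joint would pass 70% of its speed; a pose out of reach is approached as far as the arm can. A call with a gripper value outside its range is refused whole. "hand" is the opening, from 0 (shut) to 1 (fully open), set as the call begins (left out, the last holds). The fingers move at their own pace and stop on an object; "force" is the grip in N (left out, the last holds). Time passes only in rows, so rows that repeat a pose let the fingers close. It gives the time, the measured TCP pose, the force, the opening and the grip force at its end, in the units of the state.
- telemetry.read_state(): the state, without advancing time (a new reading comes with each control period).
- eyes.camera(name): name is "scene" or "top" or "wrist"; returns a dict with "pixels" (420x560x3 uint8, red, green, blue), "fx", "fy", "cx", "cy" (pixels), "cam_to_world" (4x4, takes a point from camera to world coordinates); the wrist camera has in their place "T_tool_cam" (4x4, takes a point from camera to tool coordinates, whose origin is the TCP and whose axes are the flange's). Camera axes: x right, y up, looking along -z (the intrinsics and any distortion apply to the point x, -y, -z); pixel columns grow to the right and rows downward; lengths in mm; the calibration is good to about 2 mm. A picture is of the moment at which its call begins: read the wrist's pose just before it. There is no depth.
- manip.sign_off(): hands the job in; it is judged then, once.
The state is a dict: "clock": time; "joints": joint angles; "qd": joint speeds; "effort": joint torques, N m; "eef_pos": TCP position; "eef_rot": TCP orientation; "wrist_force": force on the tool from outside, world axes, zero at the start; "moment": the same for the moment, N m; "finger_gap": finger opening in mm; "finger_force": force on a finger pad.
Only numpy, scipy, OpenCV 4.12 (cv2) and the standard library are available. Lean on these libraries where they do the work, as an engineer would, in place of code of your own. Each camera call takes 0.05 s, during which the arm holds its last target. There are 200 camera calls.

## Working session

There is one attempt and no reset: what is moved stays moved. The work goes in short steps, Python scripts to look and compute and a tool call to move; the robot and the scene stay as the last step left them, time stands still between calls to the robot, and variables do not carry over. Pictures are saved under pics/ and viewed, at most 10 in all, crops included, and the job is handed in when it is done.

Besides the shell and the picture viewer there is one more tool, called after ">>>" as a command line: name --pt "numbers of a row" for each row, then --argument value for the rest. play_rows: Moves the arm, as the interface text tells. Its arguments: {"type":"object","properties":{"translation":{"type":"array","items":{"type":"array","items":{"type":"number"}}},"yaw":{"type":"array","items":{"type":"number"}},"hand":{"type":"number"},"force":{"type":"number"}},"required":["translation","yaw"]}

```bash
ls; mkdir -p pics; cat > h.py <<'E'
import numpy as np, cv2, pickle
from cell import telemetry, eyes, manip
from scipy.spatial.transform import Rotation as R
def snap(name, fn):
    s=telemetry.read_state(); c=eyes.camera(name)
    p=c.pop('pixels'); cv2.imwrite('pics/%s.png'%fn, p[:,:,::-1])
    if 'T_tool_cam' in c:
        T=np.eye(4); T[:3,:3]=R.from_euler('xyz',s['eef_rot']).as_matrix(); T[:3,3]=s['eef_pos']
        c['cam_to_world']=T@np.array(c['T_tool_cam'])
    c['state']=s
    pickle.dump(c,open('pics/%s.pkl'%fn,'wb')); return p,c
def load(fn): return pickle.load(open('pics/%s.pkl'%fn,'rb'))
def ray(c,u,v):
    M=np.array(c['cam_to_world']); d=np.array([(u-c['cx'])/c['fx'],-(v-c['cy'])/c['fy'],-1])
    return M[:3,3], M[:3,:3]@d
def atz(c,u,v,z):
    o,d=ray(c,u,v); return o+d*(z-o[2])/d[2]
def proj(c,P):
    q=np.linalg.inv(np.array(c['cam_to_world']))@np.append(P,1); return c['cx']+c['fx']*q[0]/-q[2], c['cy']-c['fy']*q[1]/-q[2]
def tri(*obs):
    A=np.zeros((3,3));b=np.zeros(3)
    for c,u,v in obs:
        o,d=ray(c,u,v); d=d/np.linalg.norm(d); Q=np.eye(3)-np.outer(d,d); A+=Q;b+=Q@o
    return np.linalg.solve(A,b)
E
python3 - <<'E'
from h import *
a,c=snap('scene','s0'); b,d=snap('top','t0'); w,e=snap('wrist','w0')
for k in (c,d,e): print({x:np.round(np.array(y),2).tolist() for x,y in k.items() if x!='state'})
print(e['state'])
cv2.imwrite('pics/st0.png', cv2.resize(np.vstack([a,b])[:,:,::-1],None,fx=.714,fy=.714))
E
```

```text
pics
{'fx': 488.61, 'fy': 488.61, 'cx': 275.85, 'cy': 213.37, 'cam_to_world': [[0.83, 0.4, -0.39, 178.86], [-0.56, 0.62, -0.55, -966.29], [0.02, 0.67, 0.74, 984.65], [0.0, 0.0, 0.0, 1.0]]}
{'fx': 451.89, 'fy': 451.89, 'cx': 279.18, 'cy': 208.18, 'cam_to_world': [[0.02, 0.98, -0.19, 451.6], [-1.0, 0.02, -0.0, -343.78], [-0.0, 0.19, 0.98, 1081.78], [0.0, 0.0, 0.0, 1.0]]}
{'fx': 289.06, 'fy': 289.06, 'cx': 281.9, 'cy': 207.91, 'T_tool_cam': [[0.0, 0.97, 0.24, 70.1], [1.0, -0.0, 0.0, 0.85], [0.0, 0.24, -0.97, -177.46], [0.0, 0.0, 0.0, 1.0]], 'cam_to_world': [[0.31, -0.92, -0.23, 104.4], [0.95, 0.3, 0.08, 545.34], [-0.0, -0.24, 0.97, 382.41], [0.0, 0.0, 0.0, 1.0]]}
{'clock': 0.1, 'joints': array([ 1.18844168e+00,  3.00396749e-01,  1.52154039e+00, -8.27698995e-06,
        1.32067973e+00, -6.65943190e-02]), 'qd': array([ 1.30088055e-04, -1.45023551e-03, -2.09705019e-03, -6.60947584e-04,
        3.52646643e-04, -8.99258928e-06]), 'effort': array([ 2.09513746e-03, -5.32649088e+01, -3.53283405e+01,  7.09009962e-02,
        2.34479288e-02, -5.34061337e-05]), 'eef_pos': array([170.70893289, 522.58496172, 204.94432131]), 'eef_rot': array([-3.14057017e+00, -6.01570802e-05,  2.82583435e+00]), 'wrist_force': array([-0.47024243, -0.32129904, -0.71802764]), 'moment': array([ 0.01516281, -0.06112708,  0.05163178]), 'finger_force': 0.0, 'finger_gap': 94.30595673516721}
```

View pics/t0.png

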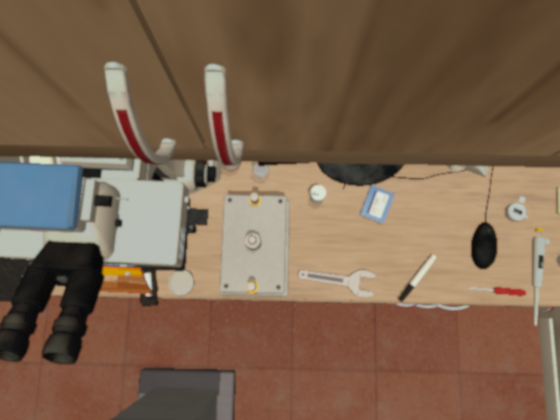

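View pics/s0.png

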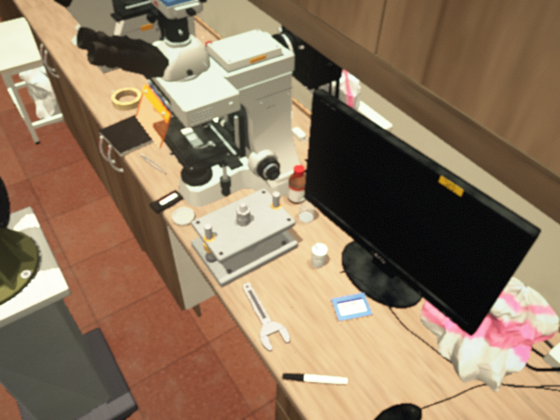

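The top view shows the press with spindle top near (252,240), front post (251,287) and back post (254,198). The spanner lies right of it, handle end (302,274), jaw around (362,283). The scene view shows the spindle at (243,207) and the spanner from (248,287) to (272,335).

```bash
python3 - <<'E'
from h import *
t=load('t0'); s=load('s0')
for n,u,v,z in [('spind',252,240,158),('pf',251,287,142),('pb',254,198,142),('h end',300,274,10),('jaw',361,283,10),('petri',181,283,14),('bottle',262,170,114),('can',318,193,57)]:
    print(n,np.round(atz(t,u,v,z)))
im=cv2.imread('pics/t0.png'); cv2.imwrite('pics/t0c.png',cv2.resize(im[180:310,210:390],None,fx=4.4,fy=4.4,interpolation=cv2.INTER_CUBIC))
im=cv2.imread('pics/s0.png'); cv2.imwrite('pics/s0c.png',cv2.resize(im[170:360,170:330],None,fx=3.1,fy=3.1,interpolation=cv2.INTER_CUBIC))
E
```

```text
spind [ 563. -285.  158.]
pf [ 468. -285.  142.]
pb [ 654. -285.  142.]
h end [ 503. -391.   10.]
jaw [ 485. -534.   10.]
petri [ 476. -114.   14.]
bottle [ 724. -299.  114.]
can [ 688. -428.   57.]
```

View pics/t0c.png

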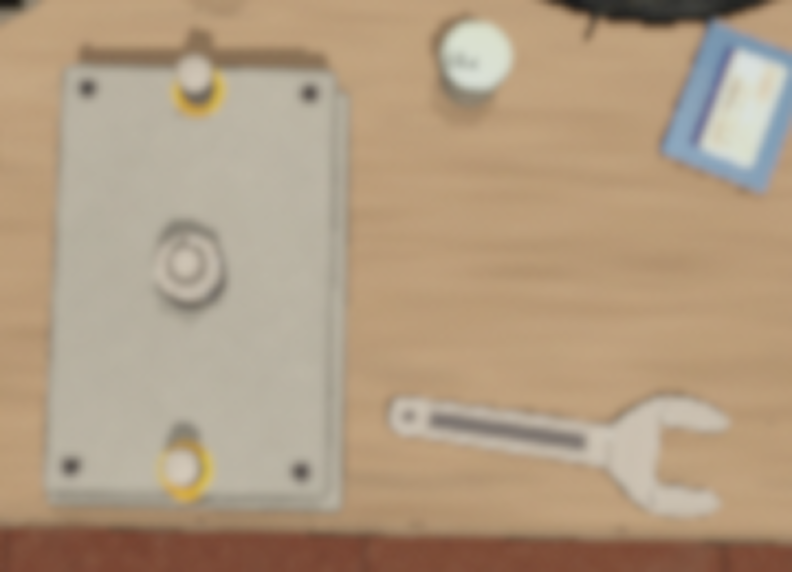

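View pics/s0c.png

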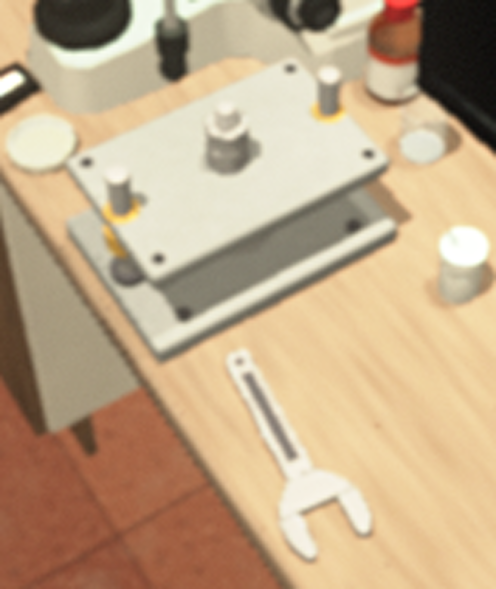

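Crop views: spanner hole (408,416) and prong tips (725,422), (717,503) in the top crop. In the scene crop the stop and jam nuts are stacked at about (228,140). The microscope eyepieces overhang to the front, top (62,348) and scene (88,38)/(100,65), so I check their height for my path.

```bash
python3 - <<'E'
from h import *
t=load('t0'); s=load('s0')
c=lambda x,y:(210+x/4.4,180+y/4.4)
sc=lambda x,y:(170+x/3.1,170+y/3.1)
for a in [(62,348),(12,350)]:
  for b in [(98,65),(84,38)]:
    p=tri((t,*a),(s,*b)); print('eye',a,b,np.round(p),np.round(proj(t,p)),np.round(proj(s,p)))
for n,a,b in [('spind',(186,263),(228,110)),('pf',(182,467),(119,176)),('pb',(195,73),(329,75)),('hole',(408,416),(238,362)),('tipL',(725,422),(363,525)),('tipR',(717,503),(305,550)),('cornFR',(301,472),(158,259)),('cornBL',(87,88),(290,68)),('cornFL',(70,466),(86,162)),('cornBR',(310,93),(368,154))]:
    p=tri((t,*c(*a)),(s,*sc(*b))); print(n,np.round(p,1), 'at expected z from top', np.round(atz(t,*c(*a),{'s':158,'p':142,'h':10,'t':10,'c':100}[n[0]]),1))
E
python3 - <<'E'
import cv2
a=cv2.imread('pics/w0.png');b=cv2.imread('pics/s0.png')[0:250,60:340]
import numpy as np
cv2.imwrite('pics/mix.png',np.hstack([cv2.resize(a,(400,300)),cv2.resize(b,(336,300))]))
E
```

```text
eye (62, 348) (98, 65) [380. -61. 464.] [ 63. 347.] [97. 65.]
eye (62, 348) (84, 38) [375. -86. 531.] [ 57. 357.] [90. 39.]
eye (12, 350) (98, 65) [384.  18. 427.] [ 20. 339.] [90. 63.]
eye (12, 350) (84, 38) [379. -15. 500.] [ 12. 349.] [84. 38.]
spind [ 565.7 -286.1  153.1] at expected z from top [ 563.2 -285.5  158. ]
pf [ 471.3 -286.3  137.4] at expected z from top [ 469.6 -285.9  142. ]
pb [ 659.2 -286.   138.9] at expected z from top [ 657.5 -285.8  142. ]
hole [ 502.4 -397.9    7.9] at expected z from top [ 501.6 -397.5   10. ]
tipL [ 502.2 -565.8   14.4] at expected z from top [ 502.3 -566.6   10. ]
tipR [ 458.7 -560.    15.5] at expected z from top [ 459.7 -561.6   10. ]
cornFR [ 470.4 -341.7   98.6] at expected z from top [ 469.3 -341.3  100. ]
cornBL [ 659.3 -229.3   98.7] at expected z from top [ 657.8 -228.9  100. ]
cornFL [ 470.8 -229.2   98.9] at expected z from top [ 469.6 -228.8  100. ]
cornBR [ 659.  -342.    98.6] at expected z from top [ 657.7 -341.5  100. ]
```

View pics/mix.png

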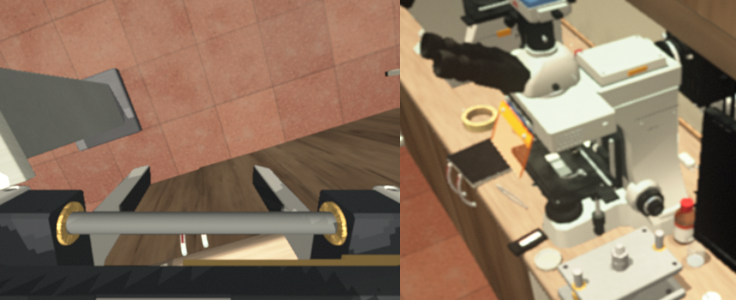

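Press yaw is about 0, with the spindle near (565,-286). The spanner grip is near (491,-435) at yaw about -1.70. The eyepieces are at x≈380, z≥430, so I go round in front of and under them: retract first.

>>> play_rows --pt "-0.008 -0.023 -0.008" --pt "-0.016 -0.046 -0.016" --pt "-0.024 -0.07 -0.024" --pt "-0.032 -0.093 -0.032" --pt "-0.04 -0.117 -0.04" --pt "-0.048 -0.14 -0.048" --pt "-0.056 -0.164 -0.056" --pt "-0.064 -0.188 -0.064" --pt "-0.07 -0.21 -0.07" --pt "-0.076 -0.23 -0.075" --pt "-0.076 -0.23 -0.075" --yaw '[-0.17, -0.34, -0.51, -0.68, -0.85, -1.02, -1.19, -1.36, -1.53, -1.7, -1.7]'

```text
clock: 1.52
eef_pos: [94.6, 292.2, 130.4]
eef_rot: [3.142, -0.0, 1.126]
wrist_force: [0.0, -1.1, 0.5]
finger_gap: 94.0
finger_force: 0.0
```

```bash
python3 - <<'E'
from h import *
s=telemetry.read_state(); print(s['clock'],s['joints'].round(3),s['eef_pos'].round(1),s['eef_rot'].round(3),s['wrist_force'].round(1))
x,y=95,293; a0=np.arctan2(y,x)
for k in range(1,13):
    a=a0+(-.75-a0)*k/12; r=308; print([round((r*np.cos(a)-x)/1000,3),round((r*np.sin(a)-y)/1000,3),0],round(a-a0,2))
E
```

```text
1.525 [ 1.138 -0.181  2.218 -0.     1.105  1.583] [ 94.6 292.2 130.4] [ 3.142 -0.     1.126] [ 0.  -1.1  0.5]
[np.float64(0.047), np.float64(-0.02), 0] -0.17
[np.float64(0.091), np.float64(-0.047), 0] -0.33
[np.float64(0.129), np.float64(-0.082), 0] -0.5
[np.float64(0.161), np.float64(-0.122), 0] -0.67
[np.float64(0.186), np.float64(-0.167), 0] -0.84
[np.float64(0.203), np.float64(-0.216), 0] -1.0
[np.float64(0.212), np.float64(-0.266), 0] -1.17
[np.float64(0.212), np.float64(-0.318), 0] -1.34
[np.float64(0.204), np.float64(-0.369), 0] -1.51
[np.float64(0.187), np.float64(-0.417), 0] -1.67
[np.float64(0.162), np.float64(-0.462), 0] -1.84
[np.float64(0.13), np.float64(-0.503), 0] -2.01
```

>>> play_rows --pt "0.047 -0.02 0" --pt "0.091 -0.047 0" --pt "0.129 -0.082 0" --pt "0.161 -0.122 0" --pt "0.186 -0.167 0" --pt "0.203 -0.216 0" --pt "0.212 -0.266 0" --pt "0.212 -0.318 0" --pt "0.204 -0.369 0" --pt "0.187 -0.417 0" --pt "0.162 -0.462 0" --pt "0.13 -0.503 0" --yaw '[-0.17, -0.33, -0.5, -0.67, -0.84, -1.0, -1.17, -1.34, -1.51, -1.67, -1.84, -2.01]'

```text
clock: 3.02
eef_pos: [224.5, -212.3, 130.9]
eef_rot: [-3.142, -0.001, -0.885]
wrist_force: [1.1, -0.1, -0.5]
finger_gap: 94.1
finger_force: 0.0
```

>>> play_rows --pt "0.02 -0.04 0.02" --pt "0.045 -0.085 0.04" --pt "0.075 -0.13 0.05" --pt "0.11 -0.165 0.05" --pt "0.15 -0.19 0.05" --pt "0.19 -0.21 0.05" --pt "0.23 -0.22 0.05" --pt "0.272 -0.22 0.05" --pt "0.272 -0.22 0.05" --pt "0.272 -0.22 0.05" --yaw '[-0.1, -0.2, -0.3, -0.4, -0.5, -0.6, -0.7, -0.765, -0.765, -0.765]'

```text
clock: 4.28
eef_pos: [496.6, -430.3, 179.9]
eef_rot: [3.141, 0.0, -1.646]
wrist_force: [-0.8, -0.4, -0.2]
finger_gap: 94.1
finger_force: 0.0
```

```bash
python3 - <<'E'
from h import *
p,c=snap('wrist','w1'); print(c['state']['clock'],c['state']['eef_pos'],c['state']['eef_rot'],c['state']['joints'].round(2))
g=np.array([497.5,-432,10]);d=np.array([-.123,-.992,0])
for k in (-47,0,134): print(proj(c,g+k*d))
im=cv2.imread('pics/w1.png'); cv2.imwrite('pics/w1b.png',cv2.resize(im,(800,600),interpolation=cv2.INTER_CUBIC))
E
```

```text
4.275 [ 496.61545521 -430.34876299  179.87025845] [ 3.14098087e+00  3.49294008e-04 -1.64627731e+00] [-0.77  0.56  1.21 -0.    1.37  2.45]
(np.float64(278.25238031370964), np.float64(229.4739724406927))
(np.float64(280.03699888799827), np.float64(192.87677772656326))
(np.float64(285.81111425283194), np.float64(74.46692401712221))
```

View pics/w1b.png

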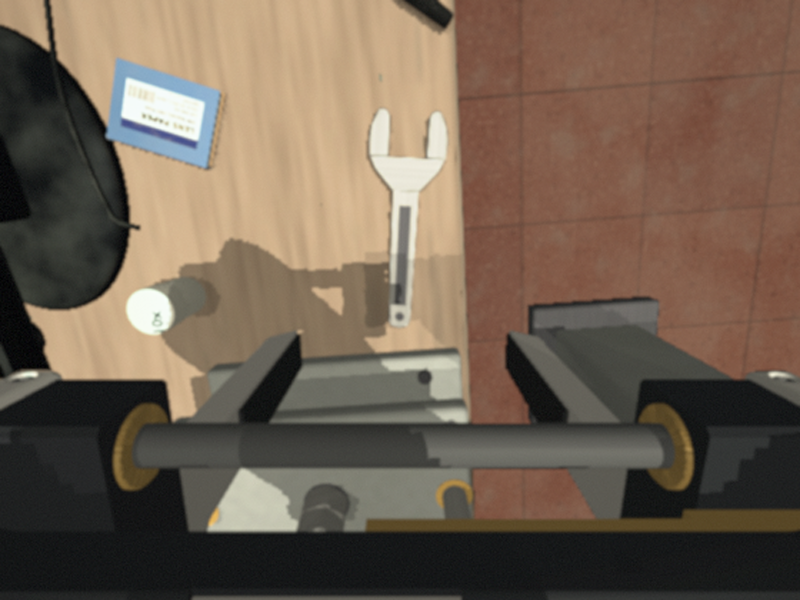

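The wrist view confirms it: handle end (400,326) and tips mid (408,109) in the 800-px view, within 2 mm of prediction. Going down to grasp.

>>> play_rows --pt "0.001 -0.0015 -0.05" --pt "0.001 -0.0015 -0.1" --pt "0.001 -0.0015 -0.14" --pt "0.001 -0.0015 -0.165" --pt "0.001 -0.0015 -0.178" --pt "0.001 -0.0015 -0.178" --yaw '[-0.03, -0.03, -0.03, -0.03, -0.03, -0.03]' --hand 0.5

```text
clock: 5.08
eef_pos: [497.4, -431.9, 2.5]
eef_rot: [3.141, 0.0, -1.679]
wrist_force: [-0.9, 0.0, 0.7]
finger_gap: 47.4
finger_force: 0.0
```

>>> play_rows --pt "0 0 0" --pt "0 0 0" --pt "0 0 0" --pt "0 0 0" --pt "0 0 0" --yaw '[0, 0, 0, 0, 0]' --hand 0 --force 40

```text
clock: 5.7
eef_pos: [498.0, -431.9, 3.1]
eef_rot: [-3.141, -0.0, -1.679]
wrist_force: [-1.9, 1.4, 5.7]
finger_gap: 19.4
finger_force: 40.0
```

>>> play_rows --pt "0 0 0.03" --pt "0 0 0.075" --pt "-0.01 0.0 0.123" --pt "-0.02 0.0 0.123" --pt "-0.02 -0.01 0.123" --pt "-0.02 -0.018 0.123" --pt "-0.01 -0.018 0.123" --pt "-0.002 -0.018 0.123" --pt "-0.002 -0.018 0.123" --pt "-0.002 -0.018 0.123" --pt "-0.002 -0.018 0.123" --pt "-0.002 -0.018 0.123" --yaw '[0, 0, 0.15, 0.32, 0.5, 0.68, 0.86, 1.04, 1.22, 1.4, 1.56, 1.68]'

```text
clock: 7.2
eef_pos: [495.6, -449.5, 124.9]
eef_rot: [-3.141, 0.001, 0.006]
wrist_force: [-0.6, -0.5, -2.9]
finger_gap: 19.4
finger_force: 40.0
```

>>> play_rows --pt "0 0 0" --pt "0 0 0" --yaw '[0, 0]'

```text
clock: 7.45
eef_pos: [495.7, -449.6, 125.2]
eef_rot: [-3.141, 0.0, -0.002]
wrist_force: [0.3, -0.2, -1.6]
finger_gap: 19.2
finger_force: 40.0
```

```bash
python3 - <<'E'
from h import *
p,c=snap('wrist','w2'); print(c['state']['clock'],c['state']['eef_pos'],c['state']['eef_rot'],c['state']['joints'].round(2),c['state']['finger_force'])
u,v=proj(c,np.array([564.5,-286,110])); print(u,v)
E
```

```text
7.45 [ 495.73701032 -449.60641174  125.17397853] [-3.14125233e+00  3.50413224e-04 -1.87947407e-03] [-0.79  0.63  1.23 -0.    1.28  0.78] 39.95448589324951
30.105099502142707 136.24203671445386
```

>>> play_rows --pt "-0.016 0.015 0" --pt "-0.032 0.03 0" --pt "-0.048 0.045 0" --pt "-0.064 0.06 0" --pt "-0.08 0.075 0" --pt "-0.096 0.097 0" --pt "-0.096 0.097 0" --pt "-0.096 0.097 0" --yaw '[-0.15, -0.3, -0.45, -0.6, -0.7, -0.785, -0.785, -0.785]'

```text
clock: 8.5
eef_pos: [400.2, -353.1, 125.7]
eef_rot: [-3.142, -0.001, -0.784]
wrist_force: [0.4, -1.4, -2.1]
finger_gap: 19.3
finger_force: 40.0
```

```bash
python3 - <<'E'
from h import *
p,c=snap('wrist','w3'); print(c['state']['clock'],c['state']['eef_pos'],c['state']['eef_rot'],c['state']['joints'].round(2),c['state']['finger_force'])
crops=[]
for n in ('w2','w3'):
    k=load(n); u,v=proj(k,np.array([564.5,-286,125])); u0,v0=int(u)-45,int(v)-45
    u0=max(0,min(u0,560-90)); v0=max(0,min(v0,330)); print(n,u,v,'crop origin',u0,v0)
    crops.append(cv2.resize(cv2.imread(f'pics/{n}.png')[v0:v0+90,u0:u0+90],(396,396),interpolation=cv2.INTER_CUBIC))
cv2.imwrite('pics/c23.png',np.hstack(crops))
E
```

```text
8.5 [ 400.19762977 -353.13636542  125.74406585] [-3.14158896e+00 -8.05091809e-04 -7.83962855e-01] [-0.79  0.34  1.66  0.    1.14  1.56] 39.95440721511841
w2 8.849091019913885 136.27836650662184 crop origin 0 91
w3 8.161590829451768 134.66962167862 crop origin 0 89
```

View pics/c23.png

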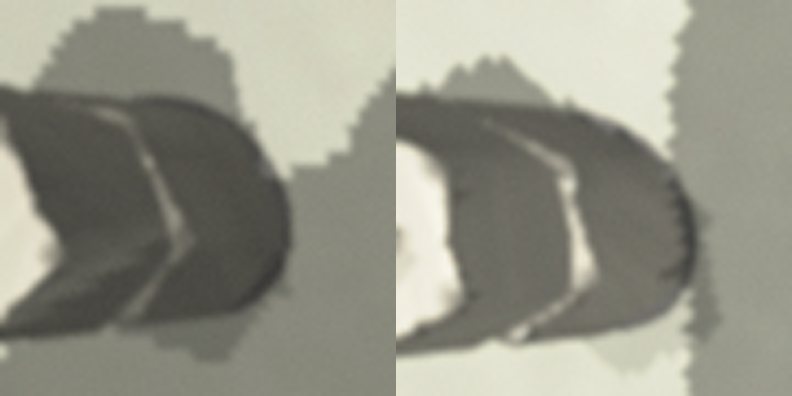

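Left crop: jam nut corner at (60,250) over (175,238), with a bright strip below it at the stop nut's top rim. Right crop: rim corners near (568,180) and (590,278). The stop nut edges are too dark, so I enhance the contrast.

```bash
python3 - <<'E'
import cv2,numpy as np
cr=[]
for n,v0 in (('w2',106),('w3',106)):
    g=cv2.imread(f'pics/{n}.png')[v0:v0+66,0:70].astype(float).mean(2)
    g=cv2.resize(g,(400,377),interpolation=cv2.INTER_CUBIC)
    cr.append(np.clip((g-50)*255/ (120-50),0,255).astype('uint8'))
cv2.imwrite('pics/c23e.png',np.hstack(cr))
E
```

```text
(no output)
```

View pics/c23e.png

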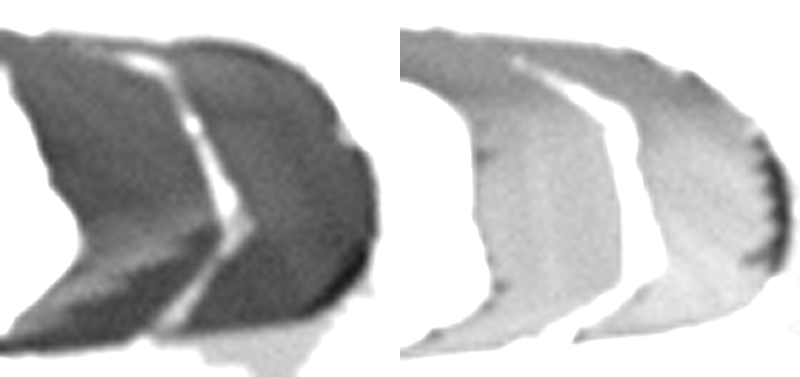

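```bash
python3 - <<'E'
from h import *
def P(n,x,y,z):
    c=load(n); return atz(c,x/5.714,106+y/5.714,z)[:2]
C=np.array([564.5,-286])
for nm,n,pts,z in [('stop','w2',[(168,62),(252,222),(185,328)],120),('stop','w3',[(232,118),(268,265)],120),('jam','w2',[(222,232),(152,328)],120.6),('jam','w3',[(205,128),(222,285)],120.6),('jamtop','w2',[(82,245),(8,62)],140.6),('jamtop','w3',[(70,110),(92,295)],140.6)]:
    q=[P(n,*p,z) for p in pts]
    print(nm,n,[(a.round(1).tolist(),round(np.hypot(*(a-C)),1),round(np.degrees(np.arctan2(*(a-C)[::-1]))%60,1)) for a in q],
     'edges',[(round(np.hypot(*(b-a)),1),round(np.degrees(np.arctan2(*(b-a)[::-1]))%60,1)) for a,b in zip(q,q[1:])])
E
```

```text
stop w2 [([575.9, -296.4], np.float64(15.4), np.float64(17.5)), ([559.3, -302.0], np.float64(16.8), np.float64(12.2)), ([548.0, -292.4], np.float64(17.7), np.float64(21.1))] edges [(np.float64(17.4), np.float64(18.7)), (np.float64(14.9), np.float64(19.8))]
stop w3 [([556.4, -300.9], np.float64(16.9), np.float64(1.5)), ([544.9, -290.6], np.float64(20.1), np.float64(13.2))] edges [(np.float64(15.5), np.float64(18.3))]
jam w2 [([558.3, -299.0], np.float64(14.4), np.float64(4.6)), ([548.0, -289.3], np.float64(16.8), np.float64(11.3))] edges [(np.float64(14.2), np.float64(16.5))]
jam w3 [([557.5, -298.3], np.float64(14.2), np.float64(0.4)), ([546.9, -285.6], np.float64(17.6), np.float64(58.7))] edges [(np.float64(16.6), np.float64(9.9))]
jamtop w2 [([557.8, -301.8], np.float64(17.1), np.float64(7.0)), ([574.6, -298.6], np.float64(16.2), np.float64(8.7))] edges [(np.float64(17.1), np.float64(10.6))]
jamtop w3 [([555.5, -301.9], np.float64(18.3), np.float64(0.6)), ([544.5, -288.5], np.float64(20.2), np.float64(7.1))] edges [(np.float64(17.4), np.float64(9.5))]
```

Stop nut corner direction is about 18.7° (0.326 rad), and jam nut about 10°. Now move to a raised pre-insertion pose to compare jaw and nut in one picture.

>>> play_rows --pt "0.0 0.0 0.03" --pt "0.0 0.0 0.065" --pt "0.003 0.003 0.065" --pt "0.006 0.006 0.065" --pt "0.011 0.016 0.065" --pt "0.011 0.016 0.065" --pt "0.011 0.016 0.065" --pt "0.011 0.016 0.065" --pt "0.011 0.016 0.065" --pt "0.011 0.016 0.065" --pt "0.011 0.016 0.065" --yaw '[0.1, 0.25, 0.4, 0.55, 0.7, 0.85, 1.0, 1.11, 1.11, 1.11, 1.11]'

```text
clock: 9.93
eef_pos: [410.8, -336.8, 190.4]
eef_rot: [-3.142, 0.0, 0.324]
wrist_force: [0.1, 0.5, -0.3]
finger_gap: 19.5
finger_force: 40.0
```

```bash
python3 - <<'E'
from h import *
p,c=snap('wrist','w4'); print(c['state']['clock'],c['state']['eef_pos'],c['state']['eef_rot'],c['state']['joints'].round(2),c['state']['finger_force'])
print(proj(c,np.array([563,-285.5,158])),proj(c,np.array([563,-285.5,140])))
cv2.imwrite('pics/w4c.png',cv2.resize(cv2.imread('pics/w4.png')[0:150,180:380],(800,600),interpolation=cv2.INTER_CUBIC))
E
```

```text
9.925 [ 410.84678344 -336.7980264   190.40303333] [-3.14156563e+00  4.38077741e-05  3.24384276e-01] [-0.76  0.27  1.59 -0.    1.28  0.49] 39.95447874069214
(np.float64(283.6991824282722), np.float64(-13.907177408669895)) (np.float64(283.5403460606679), np.float64(-0.762814061250964))
```

View pics/w4c.png

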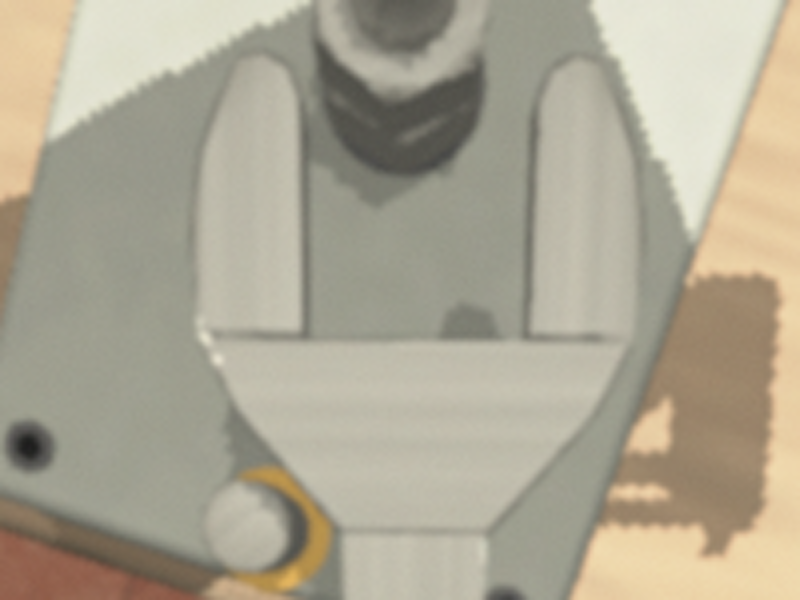

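The picture shows the jaw in front of the nut: prong inner edges at x≈303 and 529 (row 300), 299 and 539 (row 110). The nut is centred at x≈401. The handle neck will pass right of the post, so the jaw needs a small lateral correction.

```bash
python3 - <<'E'
from h import *
c=load('w4'); s=c['state']; y=s['eef_rot'][2]; d=np.array([np.cos(y),np.sin(y)]); l=np.array([-d[1],d[0]])
def T(x,yy,z):
    p=atz(c,180+x/4,yy/4,z)[:2]-s['eef_pos'][:2]; return np.round([p@d,p@l],1)
zt=197.4
for n,a in dict(L1=(303,300,zt),R1=(529,300,zt),L2=(299,110,zt),R2=(539,110,zt),tipL=(268,55,zt),tipR=(582,57,zt),throat=(415,338,zt),neckL=(342,590,zt),neckR=(488,590,zt),jamL=(316,35,140.6),jamR=(486,35,140.6),stopL=(325,110,101),stopR=(480,110,101),post=(243,527,142),jamcorner=(402,95,140.6),stopbot=(400,175,100),postbaseL=(245,527,142)).items(): print(n,T(*a))
print('C',(np.array([563,-285.5])-s['eef_pos'][:2])@np.c_[d,l])
E
```

```text
L1 [101.5  15.4]
R1 [101.5 -15.4]
L2 [124.6  15.5]
R2 [124.6 -16.1]
tipL [130.9  19.4]
tipR [130.8 -21.5]
throat [96.7  0.1]
neckL [62.8 10.6]
neckR [ 62.8 -10.5]
jamL [154.6  17.1]
jamR [154.6 -12.3]
stopL [155.8  18.3]
stopR [155.9 -13.7]
post [72.3 32.2]
jamcorner [145.4   2.2]
stopbot [144.1   2.8]
postbaseL [72.3 31.8]
C [1.60567969e+02 1.27618768e-01]
```

Nut (and post check) lie +2.2 mm lateral; the jaw is at -0.2. Shift by 2.4 mm and descend.

>>> play_rows --pt "-0.0008 0.0023 -0.02" --pt "-0.0008 0.0023 -0.045" --pt "-0.0008 0.0023 -0.065" --pt "-0.0008 0.0023 -0.078" --pt "-0.0008 0.0023 -0.085" --pt "-0.0008 0.0023 -0.085" --pt "-0.0008 0.0023 -0.085" --yaw '[0, 0, 0, 0, 0, 0, 0]'

```text
clock: 10.85
eef_pos: [410.3, -334.7, 106.1]
eef_rot: [3.141, -0.001, 0.326]
wrist_force: [0.4, -0.6, -2.0]
finger_gap: 19.5
finger_force: 40.0
```

>>> play_rows --pt "0 0 -0.001" --pt "0 0 -0.001" --yaw '[0, 0]'

```text
clock: 11.1
eef_pos: [410.1, -334.5, 104.6]
eef_rot: [3.141, -0.0, 0.326]
wrist_force: [0.2, 0.1, -1.9]
finger_gap: 19.4
finger_force: 40.0
```

>>> play_rows --pt "0.0095 0.0032 -0.0005" --pt "0.019 0.0064 -0.0005" --pt "0.0237 0.008 -0.0005" --pt "0.0237 0.008 -0.0005" --yaw '[0, 0, 0, 0]'

```text
clock: 11.6
eef_pos: [434.1, -326.1, 103.8]
eef_rot: [-3.141, 0.0, 0.326]
wrist_force: [-0.1, -0.1, -1.1]
finger_gap: 19.5
finger_force: 40.0
```

>>> play_rows --pt "0.0038 0.0013 0" --pt "0.0076 0.0026 0" --pt "0.0114 0.0038 0" --pt "0.0114 0.0038 0" --yaw '[0, 0, 0, 0]'

```text
clock: 12.1
eef_pos: [445.4, -322.5, 103.9]
eef_rot: [3.142, -0.0, 0.326]
wrist_force: [0.9, -0.6, -1.1]
finger_gap: 19.6
finger_force: 40.0
```

```bash
python3 - <<'E'
from h import *
p,c=snap('wrist','w5'); s=c['state'];print(s['clock'],s['eef_pos'],s['eef_rot'],s['wrist_force'].round(1),s['moment'].round(2))
cv2.imwrite('pics/w5c.png',cv2.resize(cv2.imread('pics/w5.png')[0:150,180:380],(800,600),interpolation=cv2.INTER_CUBIC))
E
```

```text
12.1 [ 445.37636569 -322.52792047  103.93078988] [ 3.14154592e+00 -1.20598722e-04  3.26004129e-01] [ 0.9 -0.6 -1.1] [-0.    0.17  0.  ]
```

View pics/w5c.png

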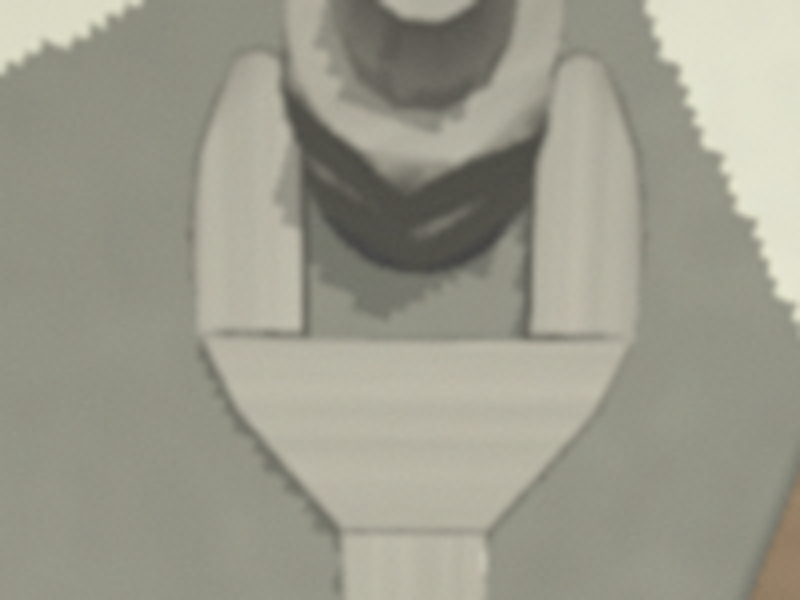

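The nut sits centred between the prongs (inner edges 303 and 529, nut corner at x≈415) with no side force. Push on until seated.

>>> play_rows --pt "0.0028 0.001 0" --pt "0.0057 0.0019 0" --pt "0.008 0.0027 0" --pt "0.008 0.0027 0" --yaw '[0, 0, 0, 0]'

```text
clock: 12.65
eef_pos: [453.3, -319.8, 103.9]
eef_rot: [-3.142, -0.0, 0.326]
wrist_force: [0.9, -0.2, -2.4]
finger_gap: 19.5
finger_force: 40.0
```

```bash
python3 - <<'E'
from h import *
c=load('w5'); s=c['state']; y=s['eef_rot'][2]; d=np.array([np.cos(y),np.sin(y)]); l=np.array([-d[1],d[0]])
for a in [(415,338,111),(418,270,100.5),(410,190,140.6)]:
    p=atz(c,180+a[0]/4,a[1]/4,a[2])[:2]-s['eef_pos'][:2]; print(np.round([p@d,p@l],1))
E
```

```text
[96.7  0.1]
[107.5  -0.3]
[107.1   0.9]
```

>>> play_rows --pt "0.0007 0.0002 0" --pt "0.0014 0.0005 0" --pt "0.0014 0.0005 0" --yaw '[0, 0, 0]'

```text
clock: 13.02
eef_pos: [454.6, -319.4, 104.0]
eef_rot: [3.142, -0.0, 0.326]
wrist_force: [0.5, -0.1, -1.0]
finger_gap: 19.4
finger_force: 40.0
```

>>> play_rows --pt "0.0007 0.0002 -0.001" --pt "0.0007 0.0002 -0.001" --pt "0.0007 0.0002 -0.001" --yaw '[0, 0, 0]'

```text
clock: 13.4
eef_pos: [455.1, -319.3, 103.0]
eef_rot: [3.142, 0.0, 0.326]
wrist_force: [-2.2, -0.3, 0.3]
finger_gap: 19.8
finger_force: 40.0
```

>>> play_rows --pt "0 0 -0.0008" --pt "0 0 -0.0008" --yaw '[0, 0]'

```text
clock: 13.65
eef_pos: [455.2, -319.3, 102.9]
eef_rot: [3.141, -0.0, 0.326]
wrist_force: [-6.6, 1.6, 9.6]
finger_gap: 19.4
finger_force: 40.0
```

>>> play_rows --pt "0 0 0" --pt "0 0 0" --pt "0 0 0" --yaw '[0, 0, 0]' --hand 0.42

```text
clock: 14.02
eef_pos: [455.3, -319.2, 102.0]
eef_rot: [-3.142, -0.0, 0.326]
wrist_force: [-0.2, 1.2, -0.7]
finger_gap: 39.3
finger_force: 0.0
```

Released. Lift and go over the jam nut at yaw 70° (1.222), centre (563.3,-282.8).

>>> play_rows --pt "0 0 0.02" --pt "0 0 0.06" --pt "0 0 0.1" --pt "0.03 0.01 0.1" --pt "0.06 0.02 0.1" --pt "0.09 0.03 0.1" --pt "0.108 0.0364 0.1" --pt "0.108 0.0364 0.1" --pt "0.108 0.0364 0.09" --pt "0.108 0.0364 0.08" --yaw '[0, 0, 0, 0.15, 0.3, 0.45, 0.6, 0.75, 0.896, 0.896]' --hand 0.42

```text
clock: 15.28
eef_pos: [563.3, -282.7, 181.6]
eef_rot: [-3.141, -0.0, 1.221]
wrist_force: [-0.6, -0.1, 0.4]
finger_gap: 39.5
finger_force: 0.0
```

>>> play_rows --pt "0 0 0" --pt "0 0 -0.02" --pt "0 0 -0.04" --pt "0 0 -0.055" --pt "0 0 -0.0595" --pt "0 0 -0.0595" --yaw '[0, 0, 0, 0, 0, 0]' --hand 0.6

```text
clock: 16.02
eef_pos: [563.4, -282.9, 123.0]
eef_rot: [3.141, 0.0, 1.221]
wrist_force: [0.5, -1.1, 0.4]
finger_gap: 56.4
finger_force: 0.0
```

>>> play_rows --pt "0 0 0" --pt "0 0 0" --pt "0 0 0" --pt "0 0 0" --yaw '[0, 0, 0, 0]' --hand 0 --force 20

```text
clock: 16.52
eef_pos: [564.2, -283.2, 123.3]
eef_rot: [3.138, 0.0, 1.222]
wrist_force: [7.6, -3.3, -0.3]
finger_gap: 29.9
finger_force: 19.9
```

Gripped on flats (29.9 mm). Recentre by the measured shift, grip 60 N, and turn clockwise.

>>> play_rows --pt "0.0008 -0.0003 0" --pt "0.0008 -0.0003 0" --pt "0.0008 -0.0003 0" --yaw '[0, 0, 0]' --force 60

```text
clock: 16.9
eef_pos: [564.4, -283.3, 123.1]
eef_rot: [3.14, 0.0, 1.222]
wrist_force: [3.5, -2.2, 3.9]
finger_gap: 29.2
finger_force: 59.9
```

>>> play_rows --pt "0 0 0" --pt "0 0 0" --pt "0 0 0" --pt "0 0 0" --pt "0 0 0" --pt "0 0 0" --pt "0 0 0" --yaw '[-0.12, -0.24, -0.36, -0.48, -0.6, -0.6, -0.6]'

```text
clock: 17.77
eef_pos: [564.6, -283.4, 122.9]
eef_rot: [3.14, -0.001, 0.622]
wrist_force: [7.2, -4.5, 1.8]
finger_gap: 29.6
finger_force: 59.9
```

```bash
python3 - <<'E'
from h import *
s=telemetry.read_state(); print(s['eef_pos'],s['eef_rot'],s['wrist_force'].round(1),s['moment'].round(2),s['joints'].round(2))
E
```

```text
[ 564.60806268 -283.43740592  122.91555811] [ 3.13979906e+00 -9.56523094e-04  6.21548344e-01] [ 7.2 -4.5  1.8] [-0.63 -1.13 -0.08] [-0.52  0.55  1.36  0.    1.23  0.43]
```

>>> play_rows --pt "0.0004 -0.0003 0" --pt "0.0006 -0.0004 0" --pt "0.0006 -0.0004 0" --pt "0.0006 -0.0004 0" --pt "0.0006 -0.0004 0" --yaw '[-0.1, -0.2, -0.3, -0.3, -0.3]'

```text
clock: 18.4
eef_pos: [564.8, -283.6, 122.8]
eef_rot: [3.141, -0.001, 0.324]
wrist_force: [4.4, -1.7, 1.6]
finger_gap: 29.6
finger_force: 59.9
```

```bash
cat > st.py <<'E'
from h import *
s=telemetry.read_state(); print(s['clock'],s['eef_pos'].round(1),s['eef_rot'].round(3),s['wrist_force'].round(1),s['moment'].round(2),s['finger_gap'])
E
python3 st.py
```

```text
18.4 [ 564.8 -283.6  122.8] [ 3.141e+00 -1.000e-03  3.240e-01] [ 4.4 -1.7  1.6] [-0.39 -0.72 -0.08] 29.579321124548734
```

>>> play_rows --pt "0 0 0" --pt "0 0 0" --pt "0 0 0" --pt "0 0 0" --yaw '[-0.08, -0.16, -0.2, -0.2]'

```text
clock: 18.9
eef_pos: [564.8, -283.7, 122.7]
eef_rot: [3.141, -0.001, 0.123]
wrist_force: [4.8, -3.6, 1.1]
finger_gap: 29.5
finger_force: 59.9
```

```bash
python3 st.py
```

```text
18.9 [ 564.8 -283.7  122.7] [ 3.141e+00 -1.000e-03  1.230e-01] [ 4.8 -3.6  1.1] [-0.51 -0.86 -0.05] 29.471323594603003
```

>>> play_rows --pt "0.0002 -0.0003 0" --pt "0.0002 -0.0003 0" --pt "0.0002 -0.0003 0" --yaw '[-0.08, -0.16, -0.16]'

```text
clock: 19.27
eef_pos: [564.9, -283.9, 122.7]
eef_rot: [3.142, -0.0, -0.037]
wrist_force: [4.2, -1.7, 1.7]
finger_gap: 29.3
finger_force: 59.9
```

```bash
python3 st.py
```

```text
19.275 [ 564.9 -283.9  122.7] [ 3.142 -0.    -0.037] [ 4.2 -1.7  1.7] [-0.26 -0.7  -0.11] 29.346467101621876
```

>>> play_rows --pt "0 0 0" --pt "0 0 0" --pt "0 0 0" --yaw '[-0.08, -0.16, -0.16]'

```text
clock: 19.65
eef_pos: [564.9, -283.9, 122.6]
eef_rot: [3.141, -0.0, -0.196]
wrist_force: [4.6, -2.5, 1.0]
finger_gap: 29.4
finger_force: 59.9
```

```bash
python3 st.py
```

```text
19.65 [ 564.9 -283.9  122.6] [ 3.141 -0.    -0.196] [ 4.6 -2.5  1. ] [-0.48 -0.78 -0.05] 29.411834403298194
```

>>> play_rows --pt "0 0 0" --pt "0 0 0" --pt "0 0 0" --yaw '[-0.08, -0.16, -0.16]'

```text
clock: 20.02
eef_pos: [564.9, -284.0, 122.6]
eef_rot: [3.141, -0.0, -0.356]
wrist_force: [4.8, -3.4, 0.5]
finger_gap: 29.3
finger_force: 59.9
```

```bash
python3 st.py
```

```text
20.025 [ 564.9 -284.   122.6] [ 3.141 -0.    -0.356] [ 4.8 -3.4  0.5] [-0.58 -0.83 -0.06] 29.328921438794833
```

>>> play_rows --pt "0.0 0 0" --pt "0.0 0 0" --pt "0.0 0 0" --yaw '[-0.06, -0.12, -0.12]'

```text
clock: 20.4
eef_pos: [564.9, -284.1, 122.6]
eef_rot: [3.141, -0.0, -0.476]
wrist_force: [4.4, -3.7, -0.2]
finger_gap: 29.9
finger_force: 59.9
```

```bash
python3 st.py
```

```text
20.4 [ 564.9 -284.1  122.6] [ 3.141 -0.    -0.476] [ 4.4 -3.7 -0.2] [-0.64 -0.87  0.1 ] 29.932126217528364
```

>>> play_rows --pt "0 0 0" --pt "0 0 0" --pt "0 0 0" --yaw '[-0.06, -0.12, -0.12]'

```text
clock: 20.78
eef_pos: [564.8, -284.2, 122.6]
eef_rot: [3.141, -0.001, -0.596]
wrist_force: [3.8, -4.7, -0.1]
finger_gap: 29.5
finger_force: 59.9
```

```bash
python3 st.py
```

```text
20.775 [ 564.8 -284.2  122.6] [ 3.141e+00 -1.000e-03 -5.960e-01] [ 3.8 -4.7 -0.1] [-0.66 -0.81  0.17] 29.464715787274212
```

>>> play_rows --pt "0 0 0" --pt "0 0 0" --pt "0 0 0" --yaw '[-0.06, -0.1, -0.1]'

```text
clock: 21.15
eef_pos: [564.8, -284.2, 122.6]
eef_rot: [3.141, -0.001, -0.695]
wrist_force: [4.5, -5.2, 0.5]
finger_gap: 29.4
finger_force: 60.0
```

```bash
python3 st.py
```

```text
21.15 [ 564.8 -284.2  122.6] [ 3.141e+00 -1.000e-03 -6.950e-01] [ 4.5 -5.2  0.5] [-0.87 -0.82  0.55] 29.380743169721637
```

Bedded and torque rising (0.55 N m). Tighten in small steps.

>>> play_rows --pt "0 0 0" --pt "0 0 0" --yaw '[-0.03, -0.03]'

```text
clock: 21.4
eef_pos: [564.8, -284.2, 122.5]
eef_rot: [3.141, -0.001, -0.725]
wrist_force: [4.2, -5.4, 0.1]
finger_gap: 29.2
finger_force: 60.1
```

```bash
python3 st.py
```

```text
21.4 [ 564.8 -284.2  122.5] [ 3.141e+00 -1.000e-03 -7.250e-01] [ 4.2 -5.4  0.1] [-0.87 -0.8   0.63] 29.17585928111153
```

>>> play_rows --pt "0 0 0" --pt "0 0 0" --yaw '[-0.03, -0.03]'

```text
clock: 21.65
eef_pos: [564.8, -284.3, 122.5]
eef_rot: [3.141, -0.001, -0.755]
wrist_force: [4.2, -5.7, 0.0]
finger_gap: 29.7
finger_force: 60.2
```

```bash
python3 st.py
```

```text
21.65 [ 564.8 -284.3  122.5] [ 3.141e+00 -1.000e-03 -7.550e-01] [ 4.2 -5.7  0. ] [-0.93 -0.72  0.81] 29.669115773756264
```

>>> play_rows --pt "0 0 0" --pt "0 0 0" --yaw '[-0.04, -0.04]'

```text
clock: 21.9
eef_pos: [564.8, -284.3, 122.6]
eef_rot: [3.141, -0.001, -0.794]
wrist_force: [4.7, -6.0, 0.5]
finger_gap: 29.7
finger_force: 60.2
```

```bash
python3 st.py
```

```text
21.9 [ 564.8 -284.3  122.6] [ 3.141e+00 -1.000e-03 -7.940e-01] [ 4.7 -6.   0.5] [-0.94 -0.73  0.9 ] 29.672447126782085
```

>>> play_rows --pt "0 0 0" --pt "0 0 0" --pt "0 0 0" --yaw '[-0.03, -0.03, -0.03]'

```text
clock: 22.28
eef_pos: [564.8, -284.3, 122.6]
eef_rot: [3.141, -0.001, -0.824]
wrist_force: [3.5, -5.5, -0.7]
finger_gap: 29.2
finger_force: 60.4
```

```bash
python3 st.py
```

```text
22.275 [ 564.8 -284.3  122.6] [ 3.141e+00 -1.000e-03 -8.240e-01] [ 3.5 -5.5 -0.7] [-1.01 -0.75  1.14] 29.249798284845713
```

1.14 N m reached with a firm grip and no slip. Release, lift, and go to the handle (expected at yaw ≈0.205 against the post), 125 mm from the nut axis.

>>> play_rows --pt "0 0 0" --pt "0 0 0" --pt "0 0 0" --pt "0 0 0.03" --pt "0 0 0.07" --yaw '[0, 0, 0, 0, 0]' --hand 0.6

```text
clock: 22.9
eef_pos: [564.3, -283.5, 192.5]
eef_rot: [3.141, 0.003, -0.828]
wrist_force: [-0.1, -0.1, -0.2]
finger_gap: 56.2
finger_force: 0.0
```

>>> play_rows --pt "-0.02 -0.005 0" --pt "-0.045 -0.01 0" --pt "-0.07 -0.015 0" --pt "-0.095 -0.02 0" --pt "-0.115 -0.024 0" --pt "-0.1225 -0.026 0" --pt "-0.1225 -0.026 0" --pt "-0.1225 -0.026 0" --yaw '[0.15, 0.3, 0.45, 0.6, 0.75, 0.9, 1.029, 1.029]' --hand 0.5

```text
clock: 23.9
eef_pos: [442.2, -309.7, 192.6]
eef_rot: [-3.141, 0.0, 0.2]
wrist_force: [-0.2, -0.1, -1.0]
finger_gap: 46.8
finger_force: 0.0
```

```bash
python3 st.py; python3 - <<'E'
from h import *
p,c=snap('wrist','w6'); s=c['state']; y=s['eef_rot'][2]; d=np.array([np.cos(y),np.sin(y)]); l=np.array([-d[1],d[0]])
g=cv2.cvtColor(p,cv2.COLOR_RGB2GRAY).astype(float)
# profiles across the handle at several distances ahead of the TCP, 1 mm steps, at z=110
for a in (25,35,45):
    q=[]
    for t in np.arange(-24,25):
        P=np.append(s['eef_pos'][:2]+a*d+t*l,110); u,v=proj(c,P)
        q.append(int(cv2.getRectSubPix(g.astype('float32'),(1,1),(u,v))[0,0]))
    print(a,q)
E
```

```text
23.9 [ 442.2 -309.7  192.6] [-3.141  0.     0.2  ] [-0.2 -0.1 -1. ] [-0.09  0.15 -0.01] 46.826808892381244
25 [209, 225, 228, 228, 227, 226, 226, 226, 226, 226, 227, 227, 227, 226, 227, 233, 243, 247, 246, 245, 235, 196, 153, 139, 139, 138, 139, 142, 143, 148, 185, 230, 244, 245, 244, 240, 230, 214, 185, 164, 164, 166, 166, 166, 169, 169, 169, 168, 169]
35 [164, 199, 221, 227, 227, 226, 226, 226, 226, 226, 226, 226, 226, 226, 223, 220, 232, 244, 246, 245, 236, 198, 154, 140, 139, 138, 141, 143, 141, 145, 171, 201, 198, 181, 172, 162, 134, 101, 87, 92, 106, 125, 142, 157, 168, 177, 180, 180, 179]
45 [144, 145, 146, 147, 146, 146, 147, 152, 158, 161, 159, 153, 148, 149, 147, 145, 157, 171, 174, 171, 158, 129, 98, 88, 86, 88, 88, 89, 89, 92, 114, 150, 170, 174, 174, 169, 157, 154, 162, 170, 173, 172, 174, 172, 174, 174, 173, 170, 166]
```

The handle lies at +1.8 mm lateral with yaw matching 0.20, so it is against the post. Descend and grip.

>>> play_rows --pt "-0.0004 0.0018 -0.03" --pt "-0.0004 0.0018 -0.06" --pt "-0.0004 0.0018 -0.08" --pt "-0.0004 0.0018 -0.0893" --pt "-0.0004 0.0018 -0.0893" --yaw '[0, 0, 0, 0, 0]'

```text
clock: 24.58
eef_pos: [441.9, -308.0, 103.2]
eef_rot: [-3.141, 0.0, 0.2]
wrist_force: [-0.1, -0.5, 0.7]
finger_gap: 47.0
finger_force: 0.0
```

>>> play_rows --pt "0 0 0" --pt "0 0 0" --pt "0 0 0" --pt "0 0 0" --yaw '[0, 0, 0, 0]' --hand 0 --force 40

```text
clock: 25.08
eef_pos: [442.2, -308.8, 103.8]
eef_rot: [3.14, -0.001, 0.201]
wrist_force: [1.1, -4.8, -0.9]
finger_gap: 19.3
finger_force: 40.0
```

>>> play_rows --pt "0.0005 -0.002 0.0005" --pt "0.001 -0.004 0.0005" --pt "0.0014 -0.0062 0.0005" --pt "0.0014 -0.0062 0.0005" --yaw '[0.017, 0.034, 0.05, 0.05]'

```text
clock: 25.58
eef_pos: [443.4, -314.3, 103.8]
eef_rot: [-3.142, -0.0, 0.251]
wrist_force: [1.3, 1.6, -0.3]
finger_gap: 19.6
finger_force: 40.0
```

```bash
python3 st.py
```

```text
25.575 [ 443.4 -314.3  103.8] [-3.142 -0.     0.251] [ 1.3  1.6 -0.3] [ 0.09 -0.11 -0.1 ] 19.59307565021268
```

>>> play_rows --pt "-0.004 -0.001 0.0005" --pt "-0.009 -0.0023 0.0005" --pt "-0.0145 -0.0037 0.0005" --pt "-0.0145 -0.0037 0.0005" --yaw '[0, 0, 0, 0]'

```text
clock: 26.08
eef_pos: [428.7, -317.9, 104.4]
eef_rot: [3.141, 0.0, 0.251]
wrist_force: [0.2, 0.1, -0.9]
finger_gap: 19.0
finger_force: 40.0
```

```bash
python3 st.py
```

```text
26.075 [ 428.7 -317.9  104.4] [3.141 0.    0.251] [ 0.2  0.1 -0.9] [-0.03  0.12  0.03] 19.03592432762737
```

>>> play_rows --pt "-0.005 -0.002 0" --pt "-0.011 -0.004 0" --pt "-0.017 -0.006 0" --pt "-0.023 -0.008 0" --pt "-0.029 -0.01 0" --pt "-0.031 -0.011 0" --pt "-0.031 -0.011 0" --yaw '[0, 0, 0, 0, 0, 0, 0]'

```text
clock: 26.95
eef_pos: [397.7, -329.0, 104.4]
eef_rot: [-3.142, 0.0, 0.251]
wrist_force: [-0.4, -0.2, -0.7]
finger_gap: 19.2
finger_force: 40.0
```

```bash
python3 st.py
```

```text
26.95 [ 397.7 -329.   104.4] [-3.142  0.     0.251] [-0.4 -0.2 -0.7] [-0.09  0.22  0.07] 19.231423342638415
```

>>> play_rows --pt "0 0 0.03" --pt "0 0 0.07" --pt "0 -0.01 0.08" --pt "0.01 -0.03 0.08" --pt "0.02 -0.05 0.08" --pt "0.04 -0.07 0.08" --pt "0.055 -0.09 0.08" --pt "0.07 -0.111 0.08" --pt "0.085 -0.111 0.08" --pt "0.101 -0.111 0.08" --pt "0.101 -0.111 0.08" --pt "0.101 -0.111 0.08" --yaw '[0, 0, -0.17, -0.34, -0.51, -0.68, -0.85, -1.02, -1.19, -1.36, -1.53, -1.7]'

```text
clock: 28.45
eef_pos: [499.1, -439.6, 183.8]
eef_rot: [3.141, 0.001, -1.454]
wrist_force: [-0.3, 0.5, -2.4]
finger_gap: 19.0
finger_force: 40.0
```

>>> play_rows --pt "0 0 0" --pt "0 0 -0.04" --pt "0 0 -0.09" --pt "0 0 -0.135" --pt "0 0 -0.165" --pt "0 0 -0.177" --pt "0 0 -0.1785" --pt "0 0 -0.1785" --yaw '[-0.1, -0.2, -0.2, -0.2, -0.2, -0.2, -0.2, -0.2]'

```text
clock: 29.45
eef_pos: [499.4, -440.3, 7.2]
eef_rot: [-3.14, -0.001, -1.649]
wrist_force: [0.4, -0.8, -2.1]
finger_gap: 19.5
finger_force: 40.0
```

>>> play_rows --pt "0 0 -0.0015" --pt "0 0 -0.003" --pt "0 0 -0.003" --yaw '[0, 0, 0]'

```text
clock: 29.82
eef_pos: [499.1, -440.3, 3.8]
eef_rot: [-3.141, -0.001, -1.649]
wrist_force: [-0.9, 1.0, 6.1]
finger_gap: 19.3
finger_force: 40.0
```

>>> play_rows --pt "0 0 0" --pt "0 0 0" --pt "0 0 0" --pt "0 0 0.03" --pt "0 0 0.08" --pt "0 0 0.13" --pt "0 0 0.13" --yaw '[0, 0, 0, 0, 0, 0, 0]' --hand 0.5

```text
clock: 30.7
eef_pos: [500.0, -441.1, 137.4]
eef_rot: [-3.136, -0.005, -1.649]
wrist_force: [0.4, 0.2, -0.3]
finger_gap: 47.2
finger_force: 0.0
```

```bash
python3 - <<'E'
from h import *
p,c=snap('top','t9'); q=cv2.imread('pics/t0.png')[:,:,::-1]
p2,c2=snap('wrist','w9'); s=c2['state']; print(s['clock'],s['eef_pos'])
# spanner: bright/low-saturation blob on the worktop in wrist view
hsv=cv2.cvtColor(p2,cv2.COLOR_RGB2HSV); m=((hsv[...,1]<60)&(hsv[...,2]>120)).astype('uint8'); m[215:]=0
n,lab,st,ce=cv2.connectedComponentsWithStats(m)
for k in range(1,n):
    if st[k,4]>300:
        ys,xs=np.where(lab==k); i=ys.argmax(); j=ys.argmin()
        print(st[k],'low',atz(c2,xs[i],ys[i],10).round(),'high',atz(c2,xs[j],ys[j],10).round())
# what of bystanders/press changed in the top view
df=cv2.absdiff(p,np.ascontiguousarray(q)).max(2)
for nm,(u,v) in dict(petri=(181,283),bottle=(262,170),can=(318,193),spindle=(252,240)).items(): print(nm,df[v-10:v+10,u-10:u+10].mean().round(1))
E
```

```text
30.75 [ 499.23953895 -440.33225319  134.42607641]
[ 48  38  92  89 564] low [ 648. -531.   10.] high [ 699. -615.   10.]
[  60   54   68   51 2203] low [ 652. -552.   10.] high [ 694. -601.   10.]
[ 251   58   64  157 4013] low [ 508. -428.   10.] high [ 509. -583.   10.]
petri 8.5
bottle 7.4
can 12.3
spindle 14.5
```

```bash
python3 -c "
from cell import manip
print(manip.sign_off())"
```

```text
the job is handed in; nothing more can be done
None
```

The job is handed in at about 31 s, with no verdict reported back: the jam nut was tightened to about 1.1 N m against the post-braced spanner, which now lies on the worktop to the right of the press.

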